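# Refit the heat knob on the buffet food warmer and hold it pressed in

## Task

The black heat knob has come off the food warmer. Pick it up from the counter, turn it so that its red pointer faces the same way as the red mark on the warmer's dial (its D-shaped hole then matches the flat of the shaft), push it fully onto the shaft, and then press knob and shaft down against the spring as far as they go; finish while still holding the knob pressed in. Leave the glass shaker, the white ramekin and the napkin dispenser where they stand.

Things in the scene. Friction and masses are not known exactly. Their poses are not given: they have to be found in the camera images.
- knob_center (a point): Centre of the loose black cast-metal knob (about 280 g), on its axis, 17 mm above its underside. Round, 34 mm tall, stands upright on the counter, hole down: the upper 16 mm is a smooth cap of 48 mm diameter (grip it here, from any side), the lower 18 mm a skirt of 46 mm diameter. z is up along the axis; x points along the red pointer, a bar 22 x 7 x 2 mm on the top from near the axis to the rim.
- knob_pointer (a point): Point on the knob 18 mm from its axis along the pointer (the knob's +x), at the height of knob_center.
- knob_hole (a point): Centre of the hole's mouth in the knob's underside, 17 mm below knob_center, same axes. A blind D-shaped hole, 18 mm deep, 17.6 mm diameter, with its flat 3.7 mm from the axis on the pointer's side (+x).
- spindle_tip (a point): Centre of the top end of the upright steel D-shaft on the warmer's dial, 96 mm above the counter when not pressed. The shaft is 16 mm in diameter with a flat 3 mm from its axis; its top 2 mm taper by 1 mm a side as a lead-in. It does not turn. z is up, x is the direction that the flat faces, the same as that of the red mark on the dial.
- spindle_seat (a point): Centre of the top of the round brass shoulder (23 mm diameter) at the shaft's foot, 15 mm below spindle_tip, moving with it, same axes. When the knob is fully on, its underside rests here, so knob_center lies 2 mm above spindle_tip, with knob x along shaft x; play is 0.7 mm a side.
- spindle (a joint): How far the shaft is pressed down, in m: 0 at rest, up to 0.006 at its stop. A spring pushes it back: 4 N to start it moving, 7 N at the stop.
- dial_mark (a point): Middle of the red mark on the black dial plate (88 mm diameter, 3 mm thick, fixed on the warmer's panel, its top 73 mm above the counter), 34 mm from the shaft's axis in the direction that the flat faces. Frame: z up, x outwards along the mark.
- warmer: Fixed stainless food warmer, 220 (x) x 320 (y) x 70 mm high; origin at the centre of its underside on the counter, z up. Shaft axis at about x 0, y -100 mm in its frame (up to 15 mm off). A lidded pan covers y from -30 mm to 150 mm; the lid's low handle reaches 102 mm above the counter.
- shaker_center (a point): Centre of the glass shaker with steel cap, 42 mm diameter, 85 mm tall. To be left alone.
- ramekin_center (a point): Centre of the white ceramic ramekin, 84 mm diameter, 45 mm tall. To be left alone.
- dispenser_center (a point): Centre of the black napkin dispenser, 150 (x) x 100 (y) x 110 mm tall. To be left alone.

How it is judged:
By the outcome, as a careful person would: the job done as asked, in the order asked, and still so for the second after the job is handed in, while the arm keeps its last pose, push and grip.
It also fails if it takes over 51 s, if anything falls off the work surface, if the arm or the gripper's body presses on something with over 40 N, if the wrist force passes 120 N, or if a joint passes its speed limit or range.

## Robot

A 6-joint arm with a two-finger parallel gripper is mounted at the origin on the work surface. World frame = base frame: x ahead of the robot, y to its left, z up, the work surface at z = 0. Lengths are in m, angles in rad, forces in N, time in s.
With the tool pointing down it reaches from about 0.375 to 0.9 m from the base axis. Payload 3.1 kg.
Tool frame: the origin (TCP) lies at the very end of the fingers, on their centre line; the grasp point (between the pads) lies 19 mm behind it; x points along the fingers, y is the direction in which the jaws open and shut, and the axes are right-handed (so a half turn about x gives the same grasp; the last joint's range is limited). The gripper opens to 85 mm and grips with 20 to 120 N. Pads are 22 mm wide; open, the fingers measure 114 mm over their backs; the gripper's body (76 mm by 85 mm) begins 54 mm behind the grasp point. The pads swing forward as they close: fully open they stand 13 mm farther back than shut.
Start: joints at [-1.466, 0.527, 1.433, -0, 1.181, -0.178], TCP at [0.174, -0.6, 0.231] pointing down, gripper open.
Joint ranges: [-3.08, 3.08], [-0.75, 2.2], [0.22, 2.44], [-1.43, 4.57], [0, 2.65], [-2.85, 2.85]. Speed limits (rad/s): [2.79, 2.79, 3.14, 3.14, 3.14, 3.14].

## Interface

Orientations are given as a unit quaternion [x, y, z, w].
In Python, from station import sense, snapshot, camera_model, sign_off gives the robot as it stands.
- The arm moves only by the tool step_arm, never from a script. Its argument "increments" is one flat list of numbers, 5 for each row, row after row: the shift along the tool's x, y, z in units of 60 mm (1.0 is 60 mm), then the turn about the tool's x in units of 5 degrees (1.0 is 5 degrees), then the closure, from 0 (fully open) to 1 (shut). A call has exactly 5 rows; each row is the pose to reach, as a shift and turn from the pose measured when the call began, along the tool's axes at that moment; what a row does not reach only later rows make up. A row lasts 1/8 s, in which the tool goes at most 62.5 mm and 10.7 degrees, less where a joint would pass 70% of its speed; a pose out of reach is approached as far as the arm can. A call with a gripper value outside its range is refused whole. The fingers move at their own pace and stop on an object; "grip_force" is the grip in N (left out, the last holds). Time passes only in rows, so rows that repeat a pose let the fingers close, or fill a call up. It gives the time, the measured TCP pose, the force and the opening at its end, in the units of the state.
- sense(): the state, without advancing time (a new reading comes with each control period).
- snapshot(name): name is "side" or "top" or "wrist"; returns the picture (384x512x3 uint8, blue, green, red); there is no depth.
- camera_model(name): a dict with "vertical_fov" (degrees; the focal length in pixels is half the picture's height over the tangent of half this angle, whatever the lens; pixels are square), "cx", "cy" (the principal point, pixels), "R" (3x3) and "t" (3): a world point X has camera coordinates R X + t. Camera axes: x right, y down, z forward; pixel columns grow to the right and rows downward; lengths in m; the calibration is good to about 2 mm. A picture is of the moment at which its call begins: read the wrist's pose just before it. camera_model takes no time and is no camera call; for the wrist camera it gives the pose at the moment of the call.
- sign_off(): hands the job in, once; it reports no verdict.
The state is a dict: "t": time; "q": joint angles; "qd": joint speeds; "tau": joint torques, N m; "tcp_pos": TCP position; "tool_rot": TCP orientation; "force": force on the tool from outside, world axes, zero at the start; "ft_torque": the same for the moment, N m; "finger_gap": opening from 0.0 (shut) to 1.0 (fully open).
Only numpy, scipy, OpenCV 4.12 (cv2) and the standard library are available. Lean on these libraries where they do the work, as an engineer would, in place of code of your own. Each camera call takes 0.05 s, during which the arm holds its last target. There are 200 camera calls.

## Working session

There is one attempt and no reset: what is moved stays moved. The work goes in short steps, Python scripts to look and compute and a tool call to move; the robot and the scene stay as the last step left them, time stands still between calls to the robot, and variables do not carry over. Pictures are saved under pics/ and viewed, about 8 in all and at most 12, crops included, and the job is handed in when it is done.

Besides the shell and the picture viewer there is one more tool, called after "Call:" in YAML: its name, and indented under it one key for each argument. step_arm: Moves the arm, as the interface text tells. Its arguments: {"type":"object","properties":{"increments":{"type":"array","items":{"type":"number"}},"grip_force":{"type":"number"}},"required":["increments"]}

```bash
mkdir -p pics; python3 - <<'E'
from station import *
import cv2,numpy as np
s=sense();print({k:np.round(v,3).tolist() for k,v in s.items()})
for n in("top","side","wrist"):
    m=camera_model(n);print(n,m)
    cv2.imwrite(f"pics/{n}0.png",snapshot(n))
E
```

```text
{'t': 0.0, 'q': [-1.467, 0.528, 1.434, -0.0, 1.181, -0.179], 'qd': [0.001, -0.001, -0.0, -0.001, 0.003, 0.0], 'tau': [-0.002, -44.236, -17.802, -0.0, 0.008, 0.0], 'tcp_pos': [0.174, -0.599, 0.23], 'tool_rot': [0.7, 0.1, -0.7, 0.099], 'force': [0.479, 0.541, -1.509], 'ft_torque': [-0.01, -0.017, 0.022], 'finger_gap': 0.999}
top {'vertical_fov': 57.1028666979838, 'cx': 258.09360815536127, 'cy': 182.86703157620155, 'R': array([[ 0.01872759, -0.99982225, -0.00217616],
       [-0.99145207, -0.01828964, -0.12918315],
       [ 0.12912038,  0.00457685, -0.99161836]]), 't': array([-0.05606481,  0.61362475,  1.02305958])}
side {'vertical_fov': 45.806728828384514, 'cx': 256.59969717991913, 'cy': 185.6443160281281, 'R': array([[-0.76991522, -0.6379922 ,  0.01401799],
       [-0.4321416 ,  0.50508406, -0.74709018],
       [ 0.46955744, -0.58125385, -0.66457488]]), 't': array([0.40847965, 0.37633484, 0.92548238])}
wrist {'vertical_fov': 62.5141461546324, 'cx': 253.25855968608198, 'cy': 193.22975160177805, 'R': array([[ 0.28013463, -0.95995601, -0.00300763],
       [-0.92181574, -0.2698763 ,  0.27824902],
       [-0.26791851, -0.07517471, -0.96050426]]), 't': array([-0.62452551, -0.03639734,  0.37966855])}
```

View pics/top0.png

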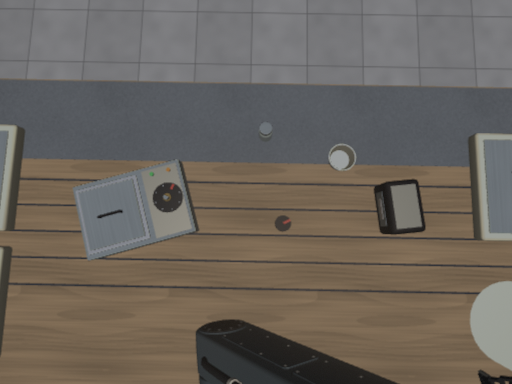

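View pics/side0.png

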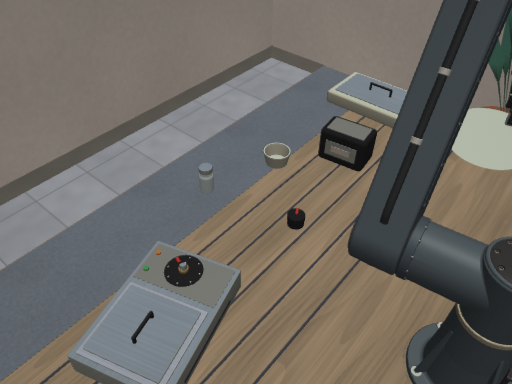

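```bash
cat > h.py <<'E'
from station import *
import cv2,numpy as np
def f(m): return 192/np.tan(np.radians(m["vertical_fov"]/2))
def ray(m,p):
    d=m["R"].T@np.array([(p[0]-m["cx"])/f(m),(p[1]-m["cy"])/f(m),1]); return -m["R"].T@m["t"],d
def atz(m,p,z):
    c,d=ray(m,p); return c+d*(z-c[2])/d[2]
def proj(m,X):
    c=m["R"]@X+m["t"]; return f(m)*c[:2]/c[2]+[m["cx"],m["cy"]]
def red(im):
    h=cv2.cvtColor(im,cv2.COLOR_BGR2HSV); M=(((h[...,0]<6)|(h[...,0]>172))&(h[...,1]>130)&(h[...,2]>70)).astype(np.uint8)
    n,l,s,c=cv2.connectedComponentsWithStats(M); return [(s[i,4],c[i]) for i in range(1,n) if s[i,4]>5]
E
python3 - <<'E'
from h import *
for n,zs in(("top",(.035,.074)),("side",(.035,.074))):
    im=cv2.imread(f"pics/{n}0.png");m=camera_model(n)
    for a,c in red(im): print(n,a,c.round(1),[atz(m,c,z).round(4)[:2].tolist() for z in zs])
im=cv2.imread("pics/top0.png")
a=cv2.resize(im[165:235,130:200],(400,400),interpolation=2);b=cv2.resize(im[195:245,258:308],(400,400),interpolation=2)
cv2.imwrite("pics/c1.png",np.hstack([a,b]))
m=camera_model("top");print("shaft",atz(m,(167,197.5),.096),"knob",atz(m,(283,223),.034))
E
```

```text
top 10 [171.9 186. ] [[0.6008, 0.2158], [0.5963, 0.206]]
top 10 [286.4 221.2] [[0.5015, -0.1312], [0.5006, -0.1282]]
side 21 [296.6 210.8] [[0.5013, -0.1315], [0.4804, -0.0978]]
side 21 [177.6 259.3] [[0.6216, 0.1868], [0.5952, 0.206]]
shaft [0.56060452 0.21273349 0.096     ] knob [ 0.49594517 -0.12118466  0.034     ]
```

View pics/c1.png

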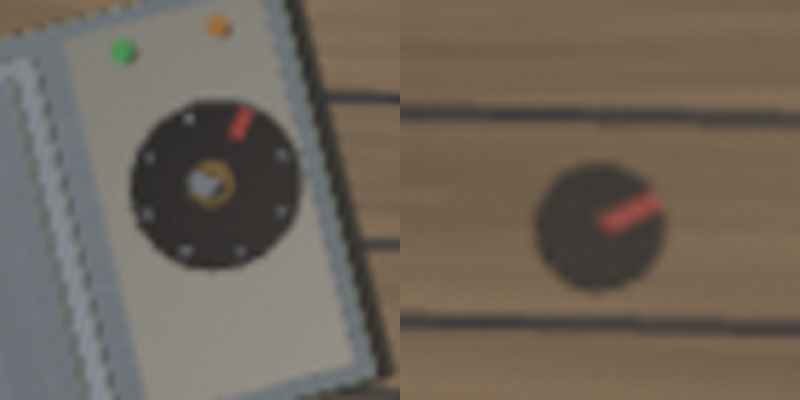

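```bash
cat >> h.py <<'E'
from scipy.spatial.transform import Rotation as Ro
def rel(target,s=None):
    s=s or sense(); R=Ro.from_quat(s["tool_rot"]).as_matrix(); return R,(R.T@(np.array(target)-s["tcp_pos"])/.06).round(3)
def yaw(s): # heading of tool y
    y=Ro.from_quat(s["tool_rot"]).as_matrix()[:,1]; return np.degrees(np.arctan2(y[1],y[0]))
E
python3 - <<'E'
from h import *
s=sense();R,_=rel([0,0,0]);print(R.round(3),yaw(s))
m=camera_model("wrist");C=-m["R"].T@m["t"];print("cam in tool",R.T@(C-s["tcp_pos"]),"fwd in tool",R.T@m["R"][2])
t=camera_model("top")
k=atz(t,(282.6,223),.034);d=atz(t,(167.1,196.9),.073);tip=atz(t,(165.7,196.4),.096);mk=atz(t,(171.9,186),.073)
print("knob",k,"dial",d,tip,"mark dir",np.degrees(np.arctan2(*(mk-d)[1::-1])))
r=atz(t,(286.4,221.2),.036);print("ptr",np.degrees(np.arctan2(*(r-k)[1::-1])))
print("rel",rel([k[0],k[1],.2])[1])
E
```

```text
[[-0.     0.279 -0.96 ]
 [ 0.002 -0.96  -0.279]
 [-1.    -0.002 -0.   ]] -73.79886296772065
cam in tool [-0.14245858  0.00093496 -0.07129225] fwd in tool [ 9.60409614e-01 -7.48892591e-04  2.78590761e-01]
knob [ 0.49592287 -0.11999158  0.034     ] dial [0.5642757  0.21858006 0.073     ] [0.5636655  0.21658825 0.096     ] mark dir -21.018585201408527
ptr -63.685759418233026
rel [ 0.522 -6.18  -7.376]
```

Call:
step_arm:
  increments: [0.1,-1,-1.2,0,0,0.2,-2,-2.4,0,0,0.2,-2.8,-3.4,0,0,0.3,-3.6,-4.3,0,0,0.3,-4.2,-5.0,0,0]

```text
t: 0.78
tcp_pos: [0.3488, -0.3391, 0.2155]
tool_rot: [0.7, 0.1, -0.7, 0.099]
force: [0.1, -0.1, 0.1]
finger_gap: 1.006
```

```bash
python3 - <<'E'
from h import *
s=sense();print(s["t"],s["tcp_pos"],yaw(s),rel([.496,-.120,.2])[1])
E
```

```text
0.775 [ 0.34884575 -0.33912147  0.21549137] -73.83373837565667 [ 0.265 -2.824 -3.372]
```

Call:
step_arm:
  increments: [0.1,-0.8,-1,0,0,0.2,-1.6,-1.9,0,0,0.25,-2.4,-2.9,0,0,0.25,-2.82,-3.37,0,0,0.25,-2.82,-3.37,0,0]

```text
t: 1.4
tcp_pos: [0.497, -0.1171, 0.2006]
tool_rot: [0.7, 0.102, -0.7, 0.1]
force: [-0.5, -0.4, 0.2]
finger_gap: 1.001
```

Call:
step_arm:
  increments: [0,0,0,0,0,0,0,0,0,0,0,0,0,0,0,0,0,0,0,0,0,0,0,0,0]

```text
t: 2.02
tcp_pos: [0.4968, -0.1177, 0.2007]
tool_rot: [0.7, 0.102, -0.7, 0.1]
force: [-0.1, -0.3, -0.1]
finger_gap: 1.0
```

```bash
cat >> h.py <<'E'
def redpts(im):
    h=cv2.cvtColor(im,cv2.COLOR_BGR2HSV); return (((h[...,0]<8)|(h[...,0]>170))&(h[...,1]>110)&(h[...,2]>60)).astype(np.uint8)
E
python3 - <<'E'
from h import *
s=sense();m=camera_model("wrist");im=snapshot("wrist");cv2.imwrite("pics/w1.png",im)
np.save("m1.npy",m,allow_pickle=True)
print(s["t"],s["tcp_pos"],yaw(s))
M=redpts(im)
for a,c in red(im):print(a,c,atz(m,c,.036))
print(proj(m,np.array([.496,-.120,.034])))
E
```

```text
2.025 [ 0.49678771 -0.11774726  0.20067809] -73.62694801398023
169 [266.78698225 173.50295858] [ 0.50325518 -0.13019492  0.036     ]
[254.86304711 177.03170123]
```

View pics/w1.png

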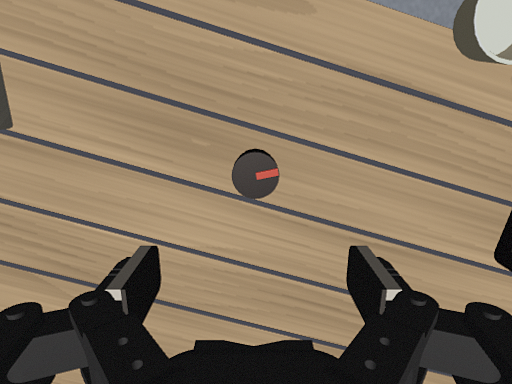

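```bash
cat >> h.py <<'E'
def rect(im,m,c,z,half=.05,n=500):
    """top-down view at height z; pixel u -> +x, v -> +y (metres = c + (px-n/2)*2half/n)"""
    w=np.array([[c[0]+a*half,c[1]+b*half,z] for a,b in((-1,-1),(1,-1),(1,1),(-1,1))])
    src=np.float32([proj(m,x) for x in w]);dst=np.float32([[0,0],[n,0],[n,n],[0,n]])
    return cv2.warpPerspective(im,cv2.getPerspectiveTransform(src,dst),(n,n),flags=cv2.INTER_LINEAR)
def bar(im,m,c,z,half=.05,n=500):
    r=rect(im,m,c,z,half,n);k=2*half/n
    cs,_=cv2.findContours(redpts(r),cv2.RETR_EXTERNAL,cv2.CHAIN_APPROX_NONE);q=max(cs,key=cv2.contourArea)
    (x,y),(w,h),_=cv2.minAreaRect(q);M=np.zeros(r.shape[:2],np.uint8);cv2.drawContours(M,[q],-1,1,-1)
    mo=cv2.moments(M,True);ang=.5*np.degrees(np.arctan2(2*mo["mu11"],mo["mu20"]-mo["mu02"]))
    cen=np.array([mo["m10"],mo["m01"]])/mo["m00"]
    return r,np.array(c)+(cen-n/2)*k,ang,(w*k,h*k)
E
python3 - <<'E'
from h import *
im=cv2.imread("pics/w1.png");m=np.load("m1.npy",allow_pickle=True).item()
r,b,ang,wh=bar(im,m,(.497,-.119),.036);print("bar",b,ang,wh)
a=np.radians(ang);d=np.array([np.cos(a),np.sin(a)])
if d[1]>0:d=-d
print("centre from bar",b-.013*d,d)
r=rect(im,m,(.497,-.119),.034)
g=cv2.medianBlur(cv2.cvtColor(r,cv2.COLOR_BGR2GRAY),5)
D=((g<80)|(redpts(r)>0)).astype(np.uint8)
n,l,s,c=cv2.connectedComponentsWithStats(D);i=l[250,250];print("blob",s[i],np.array([.497,-.119])+(c[i]-250)*2e-4)
c2=cv2.HoughCircles(g,cv2.HOUGH_GRADIENT,1,200,param1=80,param2=15,minRadius=110,maxRadius=130)
print("hough",c2[0][0],np.array([.497,-.119])+(c2[0][0][:2]-250)*2e-4)
cv2.circle(r,tuple(int(v) for v in c2[0][0][:2]),int(c2[0][0][2]),(0,255,0),1)
cv2.imwrite("pics/r1.png",np.hstack([r,cv2.cvtColor(D*255,8)])[:,:])
E
```

```text
bar [ 0.50319888 -0.13013171] -61.30748411139809 (0.008516818237304689, 0.023000669860839845)
centre from bar [ 0.49695746 -0.11872799] [ 0.48010892 -0.87720888]
blob [  111     0   277   500 55979] [ 0.494174   -0.11914168]
hough [251.5 245.5 119.2] [ 0.4973 -0.1199]
```

```bash
python3 -c "
import cv2;im=cv2.imread('pics/r1.png');cv2.imwrite('pics/r1.png',cv2.resize(im,(800,400)))"
```

```text
(no output)
```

View pics/r1.png

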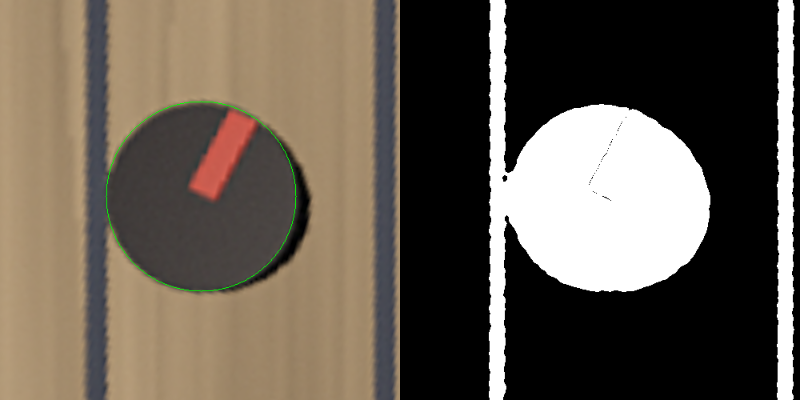

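```bash
python3 - <<'E'
from h import *
s=sense();print(rel([.4972,-.1196,.007])[1],rel([0,0,0])[0].round(4).tolist(),s["q"])
E
```

```text
[3.228 0.041 0.005] [[-0.0002, 0.2822, -0.9594], [0.0023, -0.9593, -0.2822], [-1.0, -0.0023, -0.0005]] [-0.45279721  0.41755553  1.74922837  0.00244388  0.97600264  0.83052946]
```

Call:
step_arm:
  increments: [0.8,0.04,0,0,0,1.6,0.04,0,0,0,2.4,0.04,0,0,0,2.9,0.04,0,0,0,3.2,0.04,0,0,0]

```text
t: 2.7
tcp_pos: [0.4969, -0.1193, 0.0069]
tool_rot: [-0.699, -0.102, 0.7, -0.099]
force: [-1.5, -0.4, -0.6]
finger_gap: 0.999
```

Call:
step_arm:
  increments: [0,0,0,0,0.1,0,0,0,0,0.2,0,0,0,0,0.3,0,0,0,0,0.4,0,0,0,0,0.5]
  grip_force: 40

```text
t: 3.32
tcp_pos: [0.4973, -0.1194, 0.0079]
tool_rot: [-0.7, -0.102, 0.7, -0.1]
force: [-0.6, -0.2, 5.5]
finger_gap: 0.549
```

Call:
step_arm:
  increments: [0,0,0,0,0.7,0,0,0,0,0.9,0,0,0,0,1,0,0,0,0,1,0,0,0,0,1]
  grip_force: 70

```text
t: 3.95
tcp_pos: [0.4973, -0.1194, 0.0081]
tool_rot: [-0.7, -0.102, 0.7, -0.1]
force: [-0.3, 0.8, 5.1]
finger_gap: 0.538
```

Call:
step_arm:
  increments: [-0.2,0,0,0,1,-0.5,0,0,0,1,-1,0,0,0,1,-1.6,0,0,0,1,-1.6,0,0,0,1]

```text
t: 4.58
tcp_pos: [0.499, -0.1204, 0.1066]
tool_rot: [0.702, 0.101, -0.698, 0.101]
force: [0.4, -0.3, -3.0]
finger_gap: 0.537
```

```bash
python3 - <<'E'
from h import *
s=sense();m=camera_model("wrist");im=snapshot("wrist");cv2.imwrite("pics/w2.png",im);np.save("m2.npy",m,allow_pickle=True)
ms=camera_model("side");i2=snapshot("side");p=proj(ms,s["tcp_pos"]).astype(int);print(p)
x,y=p-[45,45]
cv2.imwrite("pics/w2s.png",np.hstack([im,cv2.resize(i2[y:y+90,x:x+67],(286,384),interpolation=2)]))
print(s["t"],s["tcp_pos"],yaw(s),s["force"],s["finger_gap"])
E
```

```text
[296 193]
4.575 [ 0.49901318 -0.12040522  0.10655698] -73.61660590490325 [ 0.36032575 -0.32302135 -3.04730228] 0.5368017079039816
```

View pics/w2s.png

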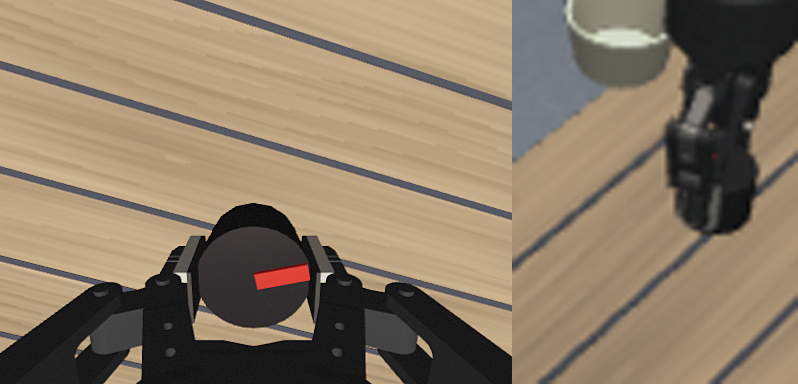

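```bash
cat >> h.py <<'E'
from scipy.optimize import least_squares
def disc(im,seed,lo=6,up=6,mx=140):
    """filled disc mask (floodfill + red) -> contour"""
    g=cv2.medianBlur(im,3);k=np.zeros((im.shape[0]+2,im.shape[1]+2),np.uint8)
    cv2.floodFill(g,k,seed,0,(lo,)*3,(up,)*3,8|cv2.FLOODFILL_MASK_ONLY|cv2.FLOODFILL_FIXED_RANGE|(255<<8))
    M=cv2.morphologyEx(np.maximum(k[1:-1,1:-1],redpts(im)*255),cv2.MORPH_CLOSE,np.ones((5,5)))
    M=cv2.morphologyEx(M,cv2.MORPH_OPEN,np.ones((7,7)))
    q=max(cv2.findContours(M,0,cv2.CHAIN_APPROX_NONE)[0],key=cv2.contourArea)
    return cv2.convexHull(q)[:,0].astype(float),M
def fitdisc(m,Rt,p0,hull,x0,R=.024):
    """disc pose in the tool frame: centre xyz, tilt about tool y, z"""
    pts=hull
    t=np.linspace(0,2*np.pi,360)
    def e(v):
        n=Ro.from_euler("zy",[v[3],v[4]]).as_matrix()
        C=np.stack([0*t,R*np.cos(t),R*np.sin(t)],1)@n.T+v[:3]
        W=(C@Rt.T+p0)@m["R"].T+m["t"];u=f(m)*W[:,:2]/W[:,2:]+[m["cx"],m["cy"]]
        d=pts[:,None]-u[None];i=np.argmin((d**2).sum(2),1);ce=u.mean(0)
        dd=d[np.arange(len(pts)),i];o=pts-ce
        return np.linalg.norm(dd,axis=1)*np.sign((dd*o).sum(1))
    return least_squares(e,x0,loss="soft_l1",x_scale=[.01,.01,.01,.1,.1])
E
python3 - <<'E'
from h import *
im=cv2.imread("pics/w2.png");m=np.load("m2.npy",allow_pickle=True).item();s=sense();Rt=rel([0,0,0])[0]
print(im[300,230],im[250,250],im[215,250],im[335,250])
h,M=disc(im,(235,300),12,12);print(h.min(0),h.max(0))
r=fitdisc(m,Rt,s["tcp_pos"],h,[-.025,0,0,0,0]);print(r.x,np.degrees(r.x[3:]),np.abs(r.fun).mean())
r,b,ang,wh=bar(im,m,(.499,-.12),s["tcp_pos"][2]-r.x[0]+.002);print("bar",b,ang,wh,"tool yaw",yaw(s))
E
```

```text
[43 42 45] [56 54 59] [23 22 21] [124 157 181]
[198. 234.] [309. 326.]
[-0.02645513  0.0021698  -0.0007309   0.00671108 -0.00509312] [ 0.38451641 -0.29181453] 0.4821024465035673
bar [ 0.50418021 -0.13204182] -61.707494868467876 (0.008818009185791016, 0.0229799560546875) tool yaw -73.6195306972496
```

```bash
python3 - <<'E'
from h import *
print(rel([.542,.183,.2])[1])
E
```

```text
[-1.585 -4.63  -2.141]
```

Call:
step_arm:
  increments: [-0.7,-0.3,-0.2,-1,1,-1.2,-1,-0.5,-2,1,-1.55,-1.8,-0.8,-3.5,1,-1.55,-2.6,-1.2,-5,1,-1.55,-3.3,-1.5,-6,1]

```text
t: 5.3
tcp_pos: [0.5268, 0.0974, 0.1963]
tool_rot: [-0.649, -0.281, 0.65, -0.278]
force: [0.7, 0.1, -2.6]
finger_gap: 0.54
```

```bash
python3 - <<'E'
from h import *
s=sense();print(s["t"],s["tcp_pos"],yaw(s),rel([.542,.183,.2])[1],s["q"])
E
```

```text
5.3 [0.5267947  0.09741371 0.1962678 ] -43.41793015846208 [-0.059 -0.797 -1.21 ] [-0.02743673  0.45584797  1.69153097  0.00332395  0.99791914  0.72854127]
```

Call:
step_arm:
  increments: [0,-0.3,-0.4,-0.7,1,-0.05,-0.6,-0.9,-1.4,1,-0.05,-0.8,-1.2,-2.1,1,-0.05,-0.8,-1.2,-2.1,1,-0.05,-0.8,-1.2,-2.1,1]

```text
t: 5.92
tcp_pos: [0.5407, 0.1818, 0.1986]
tool_rot: [-0.62, -0.339, 0.623, -0.336]
force: [-0.2, 0.5, -3.4]
finger_gap: 0.539
```

```bash
python3 - <<'E'
from h import *
s=sense();m=camera_model("wrist");im=snapshot("wrist");cv2.imwrite("pics/w3.png",im);np.save("m3.npy",m,allow_pickle=True)
print(s["t"],s["tcp_pos"],yaw(s),s["finger_gap"],s["qd"].round(3) if hasattr(s["qd"],"round") else s["qd"])
c=(.564,.217)
r,b,ang,wh=bar(im,m,c,.073);print("mark",b,ang,wh)
r2=rect(im,m,c,.096)
cv2.imwrite("pics/c3.png",np.hstack([cv2.resize(im,(512,384)),cv2.resize(r[125:375,125:375],(286,384))]));cv2.imwrite("pics/r3.png",r)
E
```

```text
5.925 [0.54073881 0.18182604 0.19860643] -32.95019031880517 0.538880700611418 [-0.014 -0.01  -0.002  0.003 -0.001  0.002]
mark [0.59716192 0.20689374] -20.70213800248651 (0.007820257568359376, 0.016795549011230468)
```

View pics/c3.png

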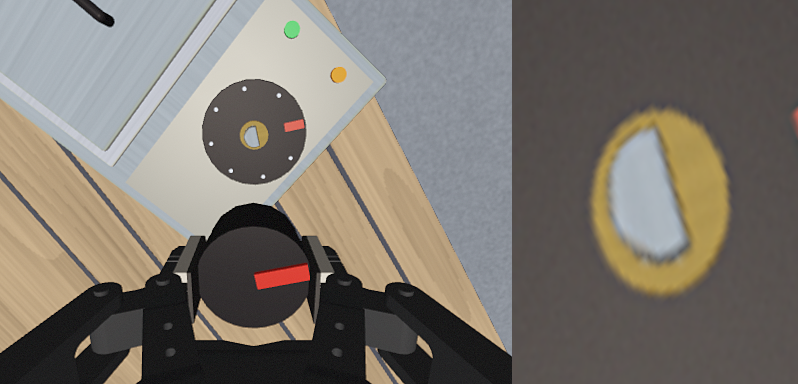

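```bash
python3 - <<'E'
from h import *
im=cv2.imread("pics/w3.png");m=np.load("m3.npy",allow_pickle=True).item();s=sense();Rt=rel([0,0,0])[0]
c=np.array([.5645,.218])
r=rect(im,m,c,.073);g=cv2.GaussianBlur(cv2.cvtColor(r,6),(5,5),0)
M=((g<105)).astype(np.uint8);
q=max(cv2.findContours(M,0,1)[0],key=cv2.contourArea);e=cv2.fitEllipse(q);print("dial",c+(np.array(e[0])-250)*2e-4,np.array(e[1])*2e-4)
r=rect(im,m,c,.081);hs=cv2.cvtColor(r,cv2.COLOR_BGR2HSV)
M=((hs[...,0]>15)&(hs[...,0]<32)&(hs[...,1]>80)).astype(np.uint8);M[:130]=0;M[370:]=0;M[:,:130]=0;M[:,370:]=0
q=max(cv2.findContours(M,0,1)[0],key=cv2.contourArea);h=cv2.convexHull(q);e=cv2.fitEllipse(h);print("brass",c+(np.array(e[0])-250)*2e-4,np.array(e[1])*2e-4)
cc,a,w=bar(im,m,c,.073)[1:];print("mark",cc,a,w,"->axis",cc-.034*np.array([np.cos(np.radians(a)),np.sin(np.radians(a))]))
d=disc(im,(235,300),12,12)[0];f_=fitdisc(m,Rt,s["tcp_pos"],d,[-.025,0,0,0,0]);v=f_.x;print("knob tool",v,np.abs(f_.fun).mean())
K=Rt@v[:3]+s["tcp_pos"];print("knob top",K,s["tcp_pos"])
_,b,a2,w=bar(im,m,K[:2],K[2]+.002);print("bar",b,a2,w,"axis",b-.013*np.array([np.cos(np.radians(a2)),np.sin(np.radians(a2))]))
# top/side checks of dial
t=camera_model("top");it=snapshot("top");r=rect(it,t,c,.073);g=cv2.GaussianBlur(cv2.cvtColor(r,6),(5,5),0)
cv2.imwrite("pics/t3.png",r)
E
```

```text
dial [0.56541216 0.21904635] [0.08606576 0.08619542]
brass [0.56538618 0.21895339] [0.023589   0.02378677]
mark [0.59717279 0.20689756] -20.809547890047146 (0.007808129119873047, 0.0168071533203125) ->axis [0.56539073 0.21897649]
knob tool [-0.02395471  0.00067733  0.00123978  0.00364175 -0.00080806] 0.4522890971889164
knob top [0.54092746 0.18014672 0.22278444] [0.54090618 0.18160692 0.19883259]
bar [0.5522793  0.17600782] -20.665283768317433 (0.0088119140625, 0.02294231872558594) axis [0.54011574 0.18059562]
```

```bash
python3 - <<'E'
from h import *
print(rel([.5658,.2200,.112])[1], rel([0,0,0])[0].round(4).tolist())
E
```

```text
[ 1.45   0.005 -0.763] [[-0.0049, 0.8386, -0.5447], [0.0024, -0.5447, -0.8386], [-1.0, -0.0054, 0.0007]]
```

Call:
step_arm:
  increments: [0.3,0,-0.3,0,1,0.7,0,-0.76,0,1,1.1,0,-0.76,0,1,1.4,0,-0.76,0,1,1.45,0,-0.76,0,1]

```text
t: 6.65
tcp_pos: [0.5644, 0.219, 0.1107]
tool_rot: [-0.619, -0.339, 0.624, -0.335]
force: [0.0, 0.8, -2.5]
finger_gap: 0.536
```

Call:
step_arm:
  increments: [0,0,0,0,1,0,0,0,0,1,0,0,0,0,1,0,0,0,0,1,0,0,0,0,1]

```text
t: 7.28
tcp_pos: [0.5645, 0.2191, 0.1109]
tool_rot: [-0.619, -0.339, 0.624, -0.335]
force: [-0.8, -0.5, -3.9]
finger_gap: 0.539
```

```bash
python3 - <<'E'
from h import *
s=sense();Rt=rel([0,0,0])[0];m=camera_model("wrist");im=snapshot("wrist");cv2.imwrite("pics/w4.png",im)
print(s["t"],s["tcp_pos"],yaw(s),s["force"],"to go",rel([.5658,.2200,.112],s)[1])
ims=[im]
for n in("top","side"):
    i=snapshot(n);cv2.imwrite(f"pics/{n}4.png",i)
d=disc(im,(235,300),12,12)[0];f_=fitdisc(m,Rt,s["tcp_pos"],d,[-.025,0,0,0,0]);v=f_.x;print("knob tool",v,"world",Rt@v[:3]+s["tcp_pos"])
c=np.array([.5654,.219]);r=rect(im,m,c,.073,.06,600)
cc,a,w=bar(im,m,Rt@v[:3][:]+s["tcp_pos"] if 0 else (Rt@v[:3]+s["tcp_pos"])[:2],.138)[1:];print("bar",cc,a,w)
sd=cv2.imread("pics/side4.png");p=proj(camera_model("side"),np.array([.565,.219,.09])).astype(int)
sc=cv2.resize(sd[p[1]-35:p[1]+35,p[0]-29:p[0]+29],(318,384),interpolation=2)
cv2.imwrite("pics/c4.png",np.hstack([cv2.resize(r,(384,384)),sc]))
E
```

```text
7.275 [0.56447821 0.21905927 0.11089463] -33.06692483629135 [-0.76280924 -0.51548225 -3.92842247] to go [-0.019  0.01  -0.025]
knob tool [-0.02424986  0.00097648  0.00134485  0.00032    -0.00099134] world [0.5647509  0.21735733 0.13514018]
bar [0.57630414 0.21374054] -20.66818699565262 (0.008741134643554688, 0.022765374755859377)
```

View pics/c4.png

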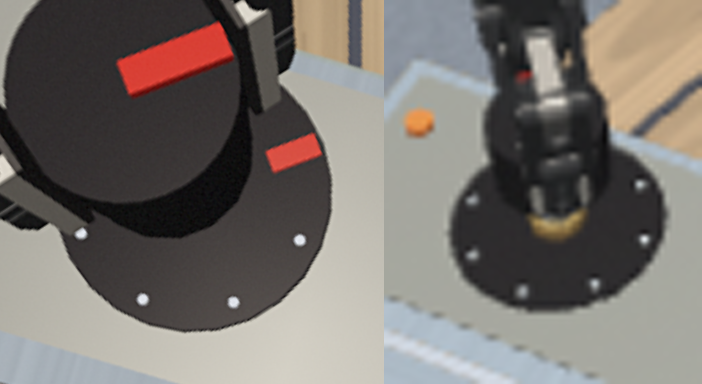

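```bash
python3 - <<'E'
from h import *
im=cv2.imread("pics/w4.png");m=camera_model("wrist")
cc,a,w=bar(im,m,(.601,.206),.073,.015,300)[1:];print("mark",cc,a,w,"axis",cc-.034*np.array([np.cos(np.radians(a)),np.sin(np.radians(a))]))
r=rect(im,m,(.5654,.219),.073,.06,600);g=cv2.cvtColor(r,6)
# dial rim: sample outward radii in the free sector
P=[]
for th in np.radians(np.arange(10,120,3)):
    R=np.arange(36,52,.1);x=300+5*R*np.cos(th);y=300+5*R*np.sin(th)
    v=cv2.remap(g,x.astype(np.float32)[None],y.astype(np.float32)[None],1)[0].astype(float);v=np.convolve(v,np.ones(9)/9,"valid")
    i=np.argmax(np.diff(v));P.append([R[i+4]*np.cos(th),R[i+4]*np.sin(th)])
P=np.array(P)/1e3
q=least_squares(lambda v:np.hypot(P[:,0]-v[0],P[:,1]-v[1])-.043,[0,0],loss="soft_l1",f_scale=3e-4);print("dial",q.x+[.5654,.219],np.abs(q.fun).mean())
q=least_squares(lambda v:np.hypot(P[:,0]-v[0],P[:,1]-v[1])-.044,[0,0],loss="soft_l1",f_scale=3e-4);print("dial44",q.x+[.5654,.219],np.abs(q.fun).mean())
# independent: bar on top camera vs mark
t=camera_model("top");i=cv2.imread("pics/top4.png");print([(a,atz(t,c,.137).round(4),atz(t,c,.073).round(4)) for a,c in red(i)])
t=camera_model("side");i=cv2.imread("pics/side4.png");print([(a,atz(t,c,.137).round(4),atz(t,c,.073).round(4)) for a,c in red(i)])
E
```

```text
mark [0.59698641 0.20681286] -20.91609260273042 (0.008047426605224608, 0.016875090026855468) axis [0.56522686 0.21895087]
dial [0.56577892 0.21960195] 9.759761241255605e-05
dial44 [0.56525844 0.21858166] 0.00014756180748164317
[]
[]
```

Call:
step_arm:
  increments: [0,0.01,-0.02,0,1,0.05,0.01,-0.02,0,1,0.08,0.01,-0.02,0,1,0.12,0.01,-0.02,0,1,0.15,0.01,-0.02,0,1]

```text
t: 8.05
tcp_pos: [0.5654, 0.2197, 0.1014]
tool_rot: [-0.619, -0.339, 0.624, -0.335]
force: [-0.7, 0.0, -2.5]
finger_gap: 0.538
```

```bash
python3 - <<'E'
from h import *
s=sense();print(s["t"],s["tcp_pos"],yaw(s),s["force"],s["ft_torque"],s["finger_gap"])
E
```

```text
8.05 [0.56539443 0.21969096 0.10141311] -33.06912327348316 [-0.66899099  0.00891033 -2.50830436] [ 0.03319091  0.02016277 -0.02046969] 0.5375627822145544
```

Call:
step_arm:
  increments: [0.03,0,0,0,1,0.06,0,0,0,1,0.09,0,0,0,1,0.1,0,0,0,1,0.1,0,0,0,1]

```text
t: 8.68
tcp_pos: [0.5653, 0.2197, 0.0954]
tool_rot: [-0.619, -0.339, 0.624, -0.335]
force: [0.1, 0.9, -3.5]
finger_gap: 0.538
```

Call:
step_arm:
  increments: [0.03,0,0,0,1,0.06,0,0,0,1,0.09,0,0,0,1,0.12,0,0,0,1,0.12,0,0,0,1]

```text
t: 9.3
tcp_pos: [0.5653, 0.2198, 0.0885]
tool_rot: [-0.619, -0.339, 0.624, -0.335]
force: [-0.6, 0.7, 1.5]
finger_gap: 0.541
```

Call:
step_arm:
  increments: [0.03,0,0,0,1,0.06,0,0,0,1,0.09,0,0,0,1,0.1,0,0,0,1,0.1,0,0,0,1]
  grip_force: 90

```text
t: 9.93
tcp_pos: [0.5653, 0.2198, 0.0832]
tool_rot: [-0.619, -0.339, 0.624, -0.335]
force: [-2.3, 0.5, 6.3]
finger_gap: 0.532
```

Call:
step_arm:
  increments: [0.01,0,0,0,1,0.02,0,0,0,1,0.03,0,0,0,1,0.03,0,0,0,1,0.03,0,0,0,1]

```text
t: 10.55
tcp_pos: [0.5653, 0.2198, 0.0831]
tool_rot: [-0.619, -0.339, 0.624, -0.335]
force: [-4.0, -1.1, 12.4]
finger_gap: 0.53
```

```bash
python3 - <<'E'
from h import *
s=sense();Rt=rel([0,0,0])[0];m=camera_model("wrist");im=snapshot("wrist");sd=snapshot("side");s2=sense()
d=disc(im,(235,300),12,12)[0];v=fitdisc(m,Rt,s["tcp_pos"],d,[-.025,0,0,0,0]).x;print("knob tool",v,"world",Rt@v[:3]+s["tcp_pos"])
K=(Rt@v[:3]+s["tcp_pos"])
print("bar",bar(im,m,K[:2],.111,.03,600)[1:],"mark",bar(im,m,(.601,.206),.073,.015,300)[1:])
print(s2["t"],s2["tcp_pos"],s2["force"],s2["finger_gap"])
p=proj(camera_model("side"),np.array([.565,.219,.09])).astype(int)
cv2.imwrite("pics/c5.png",np.hstack([cv2.resize(im,(480,360)),cv2.resize(sd[p[1]-35:p[1]+35,p[0]-29:p[0]+29],(298,360),interpolation=2)]))
E
```

```text
knob tool [-0.02472308  0.00086659  0.00108565  0.00658194  0.00935073] world [0.5656573  0.21835263 0.1078543 ]
bar (array([0.57729697, 0.21493246]), np.float64(-20.670173413223228), (0.008728970336914062, 0.022693145751953123)) mark (array([0.5978512 , 0.20679642]), np.float64(-27.718400891641277), (0.008070909118652343, 0.016836312866210935))
10.65 [0.56532737 0.2197578  0.08314329] [-4.69967905 -1.41990293 12.22292868] 0.5351911481006318
```

View pics/c5.png

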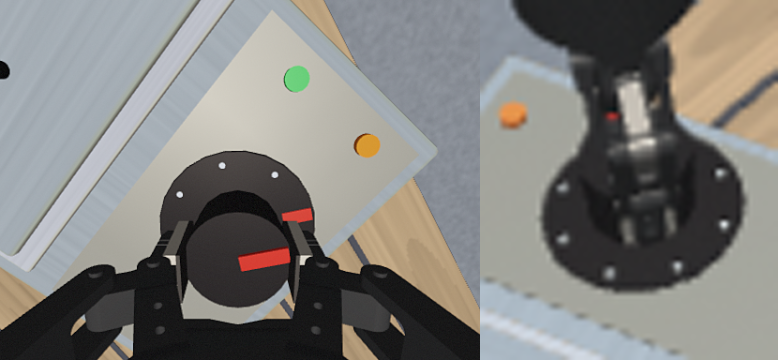

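```bash
python3 -c "
from station import *
print(sign_off())"
```

```text
the job is handed in; nothing more can be done
None
```

I picked up the knob, turned it about 41° to line up with the dial mark, pushed it fully onto the shaft and pressed it down to the stop. I handed the job in at about 10.7 s, with the knob still gripped and pressed in. The shaker, ramekin and dispenser were never approached.

**Fit:** The knob went onto the shaft without resistance and met the spring at a tool height of about 89 mm, where it should be fully seated.

**Press:** It then went down to 83.1 mm, the full 6 mm of travel. Pushing further raised the force without moving it, to about 15 N net. The spring needs 7 N at the stop.

**Pointer:** The knob pointer read −20.7° at the end, against −20.8° for the dial mark seen clearly before insertion.

**Checks that disagreed:**
- The last reading of the dial mark was −27.7°, but the gripper partly hid the mark in that picture, so I discounted it.
- The camera put the knob top at 107.9 mm, where 109 mm was expected. That is within the camera's roughly 2 mm error.
- The knob's position in the gripper read about 1–2 mm differently between pictures, also within that error.

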